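# Lock the fine sieve into the bayonet mouth of the grout tub

## Task

Hang the yellow fine sieve in the mouth of the round blue tub, with its two lugs going down between the red hooks at the white marks, then twist it clockwise (seen from above) under the hooks until both lugs drop fully into their locking notches at the green marks. Let go of it there, sitting level. Leave the black coarse sieve where it stands.

Things in the scene. Friction and masses are not known exactly. Their poses are not given: they have to be found in the camera images.
- fine_mid (a point): Centre of the loose yellow fine sieve, upright, 108 mm high, cup 70 mm wide at its foot, 80 at its top. z up. Two lugs point along +x and -x to 70 mm from the axis, 14 mm wide, 10 high, undersides 14 mm below this point. Handle bar on top, also along x: 80 mm long, 14 thick, 16 high, its centre 46 mm above this point, 36 mm free space below it. Same after a half turn. About 0.25 kg.
- coarse_mid (a point): Centre of the black coarse sieve, a loose bystander of the same shape, size and axes as the yellow one.
- tub: Round blue tub, 176 mm wide, fixed; origin at the centre of its underside, z up. Flat rim, top at 76 mm, round a mouth 100 mm wide, nearly as deep as the tub. +x and -x: the locked lug direction (green marks). Lugs enter from above at 60 degrees counter-clockwise from these, seen from above (white marks), so the twist to lock is 60 degrees clockwise. Same after a half turn.
- tub_track (a point): Point on the tub's axis level with its aluminium tracks, 83 mm above the tub's underside; same axes. Two hooks half a turn apart; angles counter-clockwise from +x and -x: track 84 to 20 degrees; notch 20 to -20, floor 7 mm below track; red stop -20 to -32; red roof 27 to -32, 17 to 23 mm above track, 55 to 77 mm from axis. Sieve centre is 14 mm above this point with lugs on track, 7 in notches.
Not all that is in view belongs to the job. What is shaped like the part that bears fine_mid but pink or turquoise is not meant.

How it is judged:
By the outcome, as a careful person would: the job done as asked, in the order asked, and still so for the second after the job is handed in, with the robot touching nothing.
It also fails if it takes over 48 s, if anything falls off the work surface, if the arm or the gripper's body presses on something with over 40 N, if the wrist force passes 120 N, or if a joint passes its speed limit or range.

## Robot

A 6-joint arm with a two-finger parallel gripper is mounted at the origin on the work surface. World frame = base frame: x ahead of the robot, y to its left, z up, the work surface at z = 0. Lengths are in m, angles in degrees, forces in N, time in s.
With the tool pointing down it reaches from about 0.325 to 0.775 m from the base axis. Payload 5.5 kg.
Tool frame: the origin (TCP) lies at the very end of the fingers, on their centre line; the grasp point (between the pads) lies 19 mm behind it; z points along the fingers, y is the line along which they close (so a half turn about z gives the same grasp; the last joint's range is limited). The gripper opens to 88 mm and grips with 3 to 60 N. Pads are 20 mm wide; open, the fingers measure 115 mm over their backs; the gripper's body (75 mm by 178 mm) begins 61 mm behind the grasp point.
Start: joints at [-77.218, 5.22, 70.514, -0, 104.267, -3.249], TCP at [0.166, -0.577, 0.223] pointing down, gripper open.
Joint ranges: [-164.24, 164.24], [-49.07, 125.15], [9.68, 141.18], [-86.29, 266.29], [3.28, 154.24], [-151.56, 151.56]. Speed limits (degrees/s): [147.25, 147.25, 172.46, 180, 180, 180].

## Interface

Orientations are given as [roll, pitch, yaw] about the fixed x, y, z axes, in that order (R = Rz(yaw) Ry(pitch) Rx(roll)).
In Python, from cell import env gives the robot as it stands.
- The arm moves only by the tool apply_moves, never from a script. Its argument "motion" is a list of rows, each a list of 3 entries, a list of its own where there are three numbers: the opening, from -1 (shut) to 1 (fully open), then the shift along the world's x, y, z normalised to -1 to 1, where 1 is 0.3 m, then the turn about the world's z normalised to -1 to 1, where 1 is 180 degrees. In form: [[gripper, [tx, ty, tz], roll], ...]. A call has exactly 8 rows; each row is the pose to reach, as a shift and turn from the pose commanded when the call began, turning the shorter way round; what a row does not reach only later rows make up. A row lasts 1/12 s, in which the tool goes at most 41.7 mm and 7.16 degrees, less where a joint would pass 70% of its speed; a pose out of reach is approached as far as the arm can. A call with a number of a shift or a turn outside -1 to 1 is refused whole. A call with a gripper value outside its range is refused whole. The fingers move at their own pace and stop on an object; the grip force is fixed at half the most. Time passes only in rows, so rows that repeat a pose let the fingers close, or fill a call up. It gives the time, the measured TCP pose, the force, the opening and the grip force at its end, in the units of the state.
- env.get_obs(): the state, without advancing time (a new reading comes with each control period).
- env.read_camera(name): name is "scene" or "top"; returns a dict with "color" (480x640x3 uint8, blue, green, red), "depth" (480x640 float32, m along the optical axis (not along the pixel's ray), 0 where there is no reading), "K" (3x3 intrinsics, pixels), "pose" (4x4, takes a point from camera to world coordinates). Camera axes: x right, y down, z forward; pixel columns grow to the right and rows downward; lengths in m; the calibration is good to about 2 mm. A picture is of the moment at which its call begins.
- env.finish_job(): hands the job in; it is judged then, once.
The state is a dict: "t": time; "joint_pos": joint angles; "joint_vel": joint speeds; "effort": joint torques, N m; "tcp_pos": TCP position; "eef_rot": TCP orientation; "force": force on the tool from outside, world axes, zero at the start; "wrist_torque": the same for the moment, N m; "opening": finger opening in m; "grasp_force": force on a finger pad.
Only numpy, scipy, OpenCV 4.12 (cv2) and the standard library are available. Lean on these libraries where they do the work, as an engineer would, in place of code of your own. Each camera call takes 0.05 s, during which the arm holds its last target. There are 200 camera calls.

## Working session

There is one attempt and no reset: what is moved stays moved. The work goes in short steps, Python scripts to look and compute and a tool call to move; the robot and the scene stay as the last step left them, time stands still between calls to the robot, and variables do not carry over. Pictures are saved under pics/ and viewed, at most 10 in all, crops included, and the job is handed in when it is done.

Besides the shell and the picture viewer there is one more tool, called as a command line: name --argument value ..., lists and objects as JSON in quotes. apply_moves: Moves the arm, as the interface text tells. Its arguments: {"type":"object","properties":{"motion":{"type":"array"}},"required":["motion"]}

```bash
mkdir -p pics; python3 - <<'E'
from cell import env
import cv2,numpy as np
for n in("scene","top"):
    d=env.read_camera(n); cv2.imwrite(f"pics/{n}0.png",d["color"]); np.savez(f"pics/{n}0.npz",**d); print(n,d["K"].round(1).tolist(),d["pose"].round(3).tolist())
E
```

```text
scene [[461.1, 0.0, 322.6], [0.0, 461.1, 237.8], [0.0, 0.0, 1.0]] [[-0.28, 0.78, -0.559, 1.033], [0.96, 0.229, -0.161, 0.191], [0.002, -0.582, -0.813, 0.872], [0.0, 0.0, 0.0, 1.0]]
top [[520.5, 0.0, 328.4], [0.0, 520.5, 244.7], [0.0, 0.0, 1.0]] [[-0.025, -0.988, 0.152, 0.318], [-0.999, 0.028, 0.019, 0.024], [-0.023, -0.152, -0.988, 1.152], [0.0, 0.0, 0.0, 1.0]]
```

View pics/scene0.png

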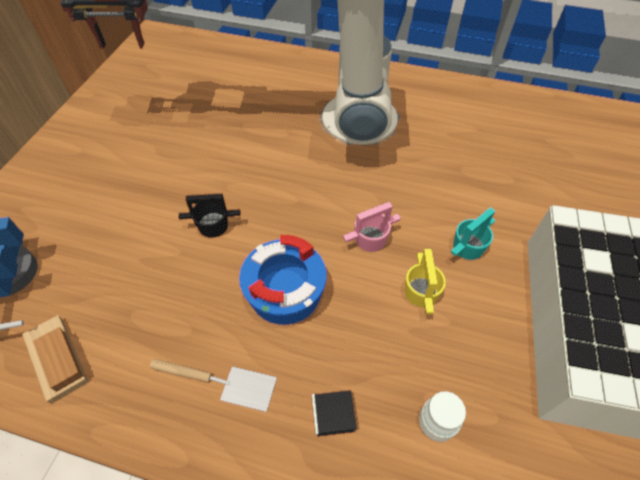

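View pics/top0.png

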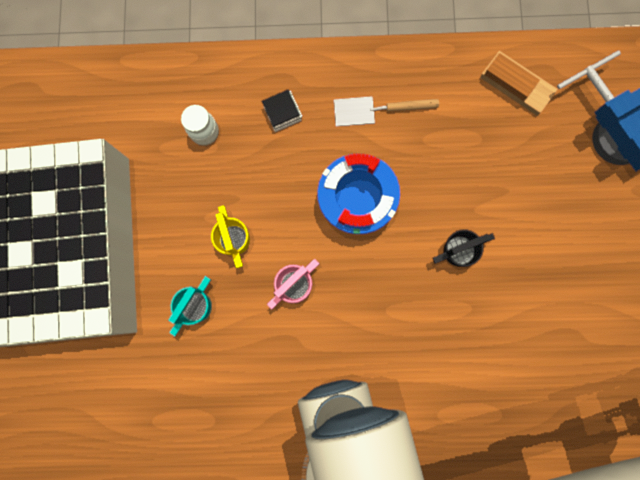

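The pictures show these candidates in the top view: yellow (230,237), pink (293,284), turquoise (190,306) and black (463,248). I choose yellow. The tub is at (358,195).

```bash
cat > h.py <<'E'
import cv2,numpy as np
def cloud(d):
    v,u=np.mgrid[:480,:640]; z=d["depth"]; K=d["K"]; P=d["pose"]
    c=np.stack([(u-K[0,2])/K[0,0]*z,(v-K[1,2])/K[1,1]*z,z],-1)
    return c@P[:3,:3].T+P[:3,3]
def hue(d,lo,hi,s=120,v=60):
    return cv2.inRange(cv2.cvtColor(d["color"],cv2.COLOR_BGR2HSV),(lo,s,v),(hi,255,255))>0
def rect(p):
    (c,s,a)=cv2.minAreaRect((p[:,:2]*1000).astype(np.float32))
    if s[0]<s[1]: a+=90
    return np.round(c,1),np.round(s,1),round((a+90)%180-90,1)
def circ(p):
    A=np.c_[2*p[:,:2],np.ones(len(p))]; x=np.linalg.lstsq(A,(p[:,:2]**2).sum(1),rcond=None)[0]
    return x[:2].round(4),np.sqrt(x[2]+x[0]**2+x[1]**2).round(4)
def azi(p,c): 
    q=p[:,:2]-c; return np.degrees(np.arctan2(q[:,1],q[:,0])).round(1)
E
python3 - <<'E'
from h import *
for n in("top","scene"):
    d=dict(np.load(f"pics/{n}0.npz")); X=cloud(d)
    ok=(d["depth"]>0)&(X[...,0]>.3)&(X[...,0]<.75)&(abs(X[...,1])<.4)
    y=hue(d,24,34,150,80)&ok
    p=X[y]; print(n,"yel",len(p),p[:,2].max().round(3))
    t=p[(p[:,2]>.1)]; print(" handle",rect(t),len(t))
    l=p[(p[:,2]>.036)&(p[:,2]<.054)]; print(" lugs-level rect",rect(l))
    b=hue(d,100,125)&ok; p=X[b]; p=p[(p[:,2]>.070)&(p[:,2]<.082)]
    print(" rim",len(p),p.mean(0).round(3))
    c,r=cv2.minEnclosingCircle((p[:,:2]*1000).astype(np.float32)); print(" circ",np.round(c,1),round(r,1)); c=np.array(c)/1000
    red=(hue(d,0,6)|hue(d,174,180))&ok; q=X[red]; q=q[(q[:,2]>.1)&(np.hypot(*(q[:,:2]-c).T)<.1)]
    L=np.hypot(*(q[:,:2]-c).T); a=azi(q,c)
    # double-angle stats
    s=q[q[:,1]>c[1]]
    m=cv2.kmeans(q[:,:2].astype(np.float32),2,None,(3,50,1e-6),5,cv2.KMEANS_PP_CENTERS)
    k=m[1].ravel(); print(" red",m[2].round(4).tolist(),m[2].mean(0).round(4))
    for i in(0,1):
        ai=a[k==i]; a0=azi(m[2][i:i+1],c)[0]; dd=(ai-a0+180)%360-180; print("  red az",a0,a0+np.percentile(dd,[1,99]), L[k==i].min().round(3),L[k==i].max().round(3), len(ai), np.median(q[k==i][:,2]).round(4))
    g=hue(d,45,75,100,50)&ok; q=X[g]; q=q[np.hypot(*(q[:,:2]-c).T)<.1]; print(" green",len(q),azi(q,c)[:40])
d=dict(np.load("pics/top0.npz"))["color"]
cv2.imwrite("pics/c1.png",np.hstack([cv2.resize(d[190:285,185:280],(400,400),interpolation=2),cv2.resize(d[148:243,310:405],(400,400),interpolation=2)]))
E
```

```text
top yel 1041 0.112
 handle (array([513.8, 258.4]), array([80.4, 14.8]), 16.9) 286
 lugs-level rect (array([514.2, 257.8]), array([129.1,  77.2]), 44.0)
 rim 1766 [ 0.587 -0.02   0.075]
 circ [594.  -21.1] 87.3
 red [[0.656000018119812, -0.029999999329447746], [0.531000018119812, -0.01209999993443489]] [ 0.5935 -0.0211]
  red az -8.2 [-36.452  21.256] 0.05 0.078 349 0.1053
  red az 171.9 [144.334 200.6  ] 0.051 0.077 335 0.1055
 green 15 [171.5 173.  174.5 176.  177.4 171.7 173.1 174.6 176.1 177.5 171.9 173.3
 174.6 176.1 177.5]
scene yel 1334 0.112
 handle (array([513.3, 259.9]), array([81.2, 14.7]), 17.0) 297
 lugs-level rect (array([514.4, 261.2]), array([ 75.8, 128.5]), -9.7)
 rim 1746 [ 0.608 -0.012  0.076]
 circ [595.3 -19. ] 86.9
 red [[0.657800018787384, -0.027899999171495438], [0.53329998254776, -0.008799999952316284]] [ 0.5956 -0.0184]
  red az -8.1 [-36.118  21.6  ] 0.05 0.076 383 0.1065
  red az 170.6 [144.087 201.081] 0.051 0.079 330 0.1063
 green 0 []
```

View pics/c1.png

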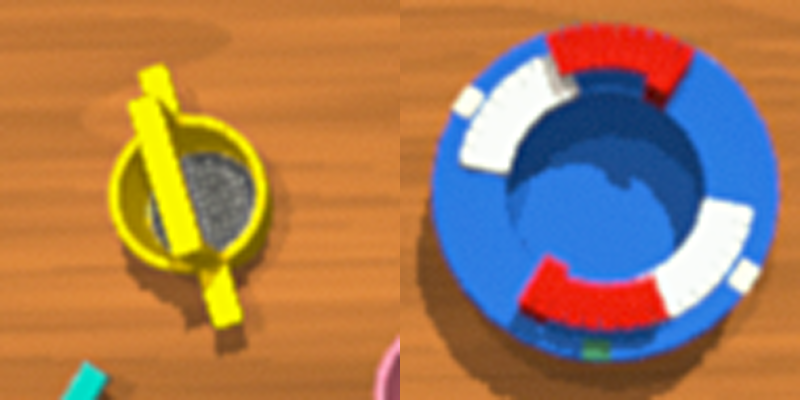

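The left crop shows the yellow sieve, cup and lugs, with the handle running upper-left to lower-right. The right crop shows the tub with its white entries, red hooks and the green mark at (595,350). Tub +x is at about -5°, so the entry yaw is about 55° and the sieve is at 17°.

```bash
python3 - <<'E'
from cell import env
o=env.get_obs(); print(o["tcp_pos"],o["eef_rot"],o["t"],o["opening"])
import numpy as np
from scipy.spatial.transform import Rotation as R
y=R.from_euler("xyz",o["eef_rot"],degrees=True).as_matrix()[:,1]; print(y)
E
```

```text
[ 0.16563684 -0.57641394  0.22162257] [-1.79899680e+02 -6.16127599e-03  1.60308489e+01] 0.1 0.08800510382180962
[ 0.27615463 -0.96111162 -0.00175091]
```

apply_moves --motion '[[1,[0.387,0.93,0],0.006],[1,[0.387,0.93,0],0.006],[1,[0.387,0.93,0],0.006],[1,[0.387,0.93,0],0.006],[1,[0.387,0.93,0],0.006],[1,[0.387,0.93,0],0.006],[1,[0.387,0.93,0],0.006],[1,[0.387,0.93,0],0.006]]'

```text
t: 0.77
tcp_pos: [0.2832, -0.2937, 0.223]
eef_rot: [-180.0, -0.1, 17.3]
force: [0.1, -0.6, 0.3]
opening: 0.088
grasp_force: 0.0
```

apply_moves --motion '[[1,[0.387,0.93,0],0],[1,[0.387,0.93,0],0],[1,[0.387,0.93,0],0],[1,[0.387,0.93,0],0],[1,[0.387,0.93,0],0],[1,[0.387,0.93,0],0],[1,[0.387,0.93,0],0],[1,[0.387,0.93,0],0]]'

```text
t: 1.43
tcp_pos: [0.399, -0.0142, 0.2221]
eef_rot: [-179.9, -0.0, 17.4]
force: [-1.0, -0.5, -0.2]
opening: 0.0877
grasp_force: 0.0
```

apply_moves --motion '[[1,[0.38,0.91,0],0],[1,[0.38,0.91,0],0],[1,[0.38,0.91,0],0],[1,[0.38,0.91,0],0],[1,[0.38,0.91,0],0],[1,[0.38,0.91,0],0],[1,[0.38,0.91,0],0],[1,[0.38,0.91,0],0]]'

```text
t: 2.1
tcp_pos: [0.5129, 0.2592, 0.2188]
eef_rot: [-179.9, 0.3, 17.4]
force: [0.9, 0.2, -0.8]
opening: 0.0881
grasp_force: 0.0
```

```bash
python3 - <<'E'
from cell import env
import cv2,numpy as np
from h import *
o=env.get_obs(); print(o["tcp_pos"],o["eef_rot"])
for n in("scene","top"):
    d=env.read_camera(n); X=cloud(d); ok=(d["depth"]>0)&(X[...,0]>.3)&(X[...,0]<.75)
    p=X[hue(d,24,34,150,80)&ok]; t=p[(p[:,2]>.1)]; print(n,len(t),rect(t) if len(t)>9 else 0)
    if n=="scene": cv2.imwrite("pics/s1.png",cv2.resize(d["color"][130:370,290:610],(640,480)))
E
```

```text
[0.51287848 0.2592374  0.2187944 ] [-179.92681055    0.25109712   17.36381314]
scene 278 (array([513.1, 259.8]), array([80.1, 14.5]), 17.3)
top 26 (array([496.4, 211.1]), array([157.3,  29.1]), 38.2)
```

View pics/s1.png

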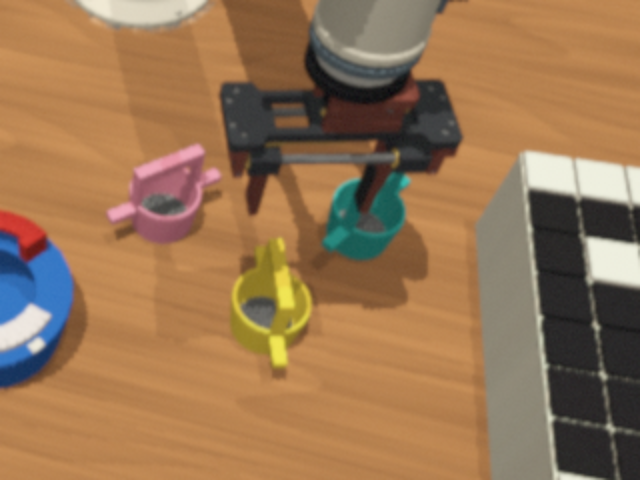

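The gripper is above the yellow sieve (crop 270,300), with its fingers either side of the handle and pink and turquoise clear. Descend and grip.

apply_moves --motion '[[1,[0,0,-0.12],0],[1,[0,0,-0.24],0],[1,[0,0,-0.34],0],[1,[0,0,-0.42],0],[1,[0,0,-0.455],0],[1,[0,0,-0.455],0],[1,[0,0,-0.455],0],[-1,[0,0,-0.455],0]]'

```text
t: 2.87
tcp_pos: [0.5131, 0.2542, 0.0889]
eef_rot: [-180.0, -0.2, 17.1]
force: [0.5, 0.1, 0.3]
opening: 0.0844
grasp_force: 0.0
```

apply_moves --motion '[[-1,[0,0,0],0],[-1,[0,0,0],0],[-1,[0,0,0],0],[-1,[0,0,0],0],[-1,[0,0,0],0],[-1,[0,0,0],0],[-1,[0,0,0],0],[-1,[0,0,0],0]]'

```text
t: 3.53
tcp_pos: [0.5119, 0.2543, 0.086]
eef_rot: [180.0, 0.0, 17.1]
force: [-0.5, -0.5, 0.0]
opening: 0.0314
grasp_force: 0.0
```

apply_moves --motion '[[-0.3,[0.004,0.016,-0.015],0],[-0.3,[0.004,0.016,-0.015],0],[-0.3,[0.004,0.016,-0.015],0],[-1,[0.004,0.016,-0.015],0],[-1,[0.004,0.016,-0.015],0],[-1,[0.004,0.016,-0.015],0],[-1,[0.004,0.016,-0.015],0],[-1,[0.004,0.016,-0.015],0]]'

```text
t: 4.2
tcp_pos: [0.5131, 0.2591, 0.0817]
eef_rot: [-180.0, -0.0, 17.1]
force: [0.2, 0.6, 0.1]
opening: 0.0135
grasp_force: 30.0
```

apply_moves --motion '[[-1,[0,0,0],0],[-1,[0,0,0],0],[-1,[0,0,0],0],[-1,[0,0,0],0],[-1,[0,0,0],0],[-1,[0,0,0],0],[-1,[0,0,0],0],[-1,[0,0,0],0]]'

```text
t: 4.87
tcp_pos: [0.5131, 0.2591, 0.0817]
eef_rot: [-180.0, -0.0, 17.1]
force: [0.4, 1.4, 0.4]
opening: 0.0137
grasp_force: 30.0
```

apply_moves --motion '[[-1,[0,0,0.04],0],[-1,[0,0,0.12],0],[-1,[0,0,0.2],0],[-1,[0,0,0.28],0],[-1,[0,0,0.36],0],[-1,[0,0,0.44],0],[-1,[0,0,0.5],0],[-1,[0,0,0.5],0]]'

```text
t: 5.53
tcp_pos: [0.5142, 0.2596, 0.2375]
eef_rot: [-180.0, -0.5, 17.1]
force: [1.2, -0.5, -0.4]
opening: 0.0138
grasp_force: 30.0
```

apply_moves --motion '[[-1,[0.01,-0.04,0],0.01],[-1,[0.03,-0.1,0],0.03],[-1,[0.055,-0.18,0],0.05],[-1,[0.08,-0.26,0],0.07],[-1,[0.105,-0.34,0],0.09],[-1,[0.13,-0.42,0],0.11],[-1,[0.155,-0.5,0],0.13],[-1,[0.18,-0.58,0],0.15]]'

```text
t: 6.2
tcp_pos: [0.5669, 0.0839, 0.2303]
eef_rot: [-179.9, 0.1, 44.3]
force: [0.5, 0.1, -1.6]
opening: 0.0138
grasp_force: 30.0
```

apply_moves --motion '[[-1,[0.025,-0.08,0],0.02],[-1,[0.05,-0.16,0],0.035],[-1,[0.07,-0.24,0],0.05],[-1,[0.08,-0.3,0],0.06],[-1,[0.091,-0.34,0],0.06],[-1,[0.091,-0.35,0],0.06],[-1,[0.091,-0.35,0],0.06],[-1,[0.091,-0.35,0],0.06]]'

```text
t: 6.87
tcp_pos: [0.5942, -0.0191, 0.2313]
eef_rot: [-179.9, -0.0, 54.9]
force: [0.6, -0.5, -1.9]
opening: 0.0141
grasp_force: 30.0
```

```bash
python3 - <<'E'
from cell import env
from h import *
o=env.get_obs(); print(o["tcp_pos"],o["eef_rot"],o["grasp_force"])
for n in("scene","top"):
    d=env.read_camera(n); X=cloud(d); ok=(d["depth"]>0)&(X[...,0]>.3)&(X[...,0]<.75)
    p=X[hue(d,24,34,150,80)&ok]; print(n,len(p),np.percentile(p[:,2],[1,50,99]).round(3))
    l=p[(np.hypot(p[:,0]-.5945,p[:,1]+.02)>.05)]; print(l.round(3)[::max(1,len(l)//25)].tolist())
    cv2.imwrite(f"pics/{n}2.png",cv2.resize(d["color"][180:360,180:380] if n=="scene" else d["color"][110:260,260:460],(400,360 if n=="scene" else 300)))
a=cv2.imread("pics/scene2.png");b=cv2.imread("pics/top2.png"); cv2.imwrite("pics/c2.png",np.hstack([a[:300],b]))
E
```

```text
[ 0.59420646 -0.01909585  0.23129273] [-1.79948127e+02 -1.13879365e-02  5.49009824e+01] 29.995234608650208
scene 1336 [0.157 0.2   0.26 ]
[[0.559, -0.069, 0.201], [0.559, -0.067, 0.199], [0.563, -0.067, 0.2], [0.564, -0.067, 0.199], [0.566, -0.064, 0.199], [0.616, 0.026, 0.199], [0.622, 0.022, 0.2], [0.55, 0.004, 0.088], [0.623, 0.026, 0.2], [0.628, 0.019, 0.201], [0.625, 0.027, 0.201], [0.551, 0.008, 0.084], [0.626, 0.025, 0.198], [0.626, 0.035, 0.202], [0.63, 0.023, 0.201], [0.627, 0.033, 0.2], [0.63, 0.021, 0.195], [0.631, 0.031, 0.201], [0.628, 0.039, 0.201], [0.633, 0.03, 0.2], [0.631, 0.038, 0.201], [0.634, 0.03, 0.2], [0.633, 0.039, 0.202], [0.637, 0.033, 0.201], [0.632, 0.04, 0.198], [0.637, 0.036, 0.2], [0.638, 0.035, 0.198], [0.636, 0.036, 0.192]]
top 377 [0.157 0.201 0.354]
[[0.517, 0.029, 0.559], [0.636, 0.028, 0.198], [0.634, 0.026, 0.196], [0.629, 0.032, 0.199], [0.627, 0.03, 0.2], [0.626, 0.028, 0.198], [0.624, 0.027, 0.198], [0.621, 0.027, 0.2], [0.569, 0.026, 0.353], [0.567, -0.064, 0.201], [0.566, -0.066, 0.2], [0.563, -0.062, 0.203], [0.563, -0.069, 0.201], [0.562, -0.062, 0.198], [0.561, -0.069, 0.201], [0.56, -0.058, 0.199], [0.559, -0.065, 0.202], [0.56, -0.073, 0.199], [0.559, -0.058, 0.197], [0.558, -0.066, 0.198], [0.558, -0.073, 0.199], [0.556, -0.062, 0.201], [0.556, -0.069, 0.198], [0.554, -0.064, 0.199], [0.554, -0.071, 0.199], [0.552, -0.069, 0.198]]
```

View pics/c2.png

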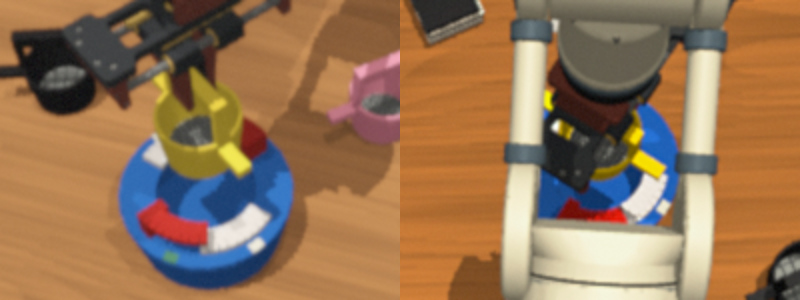

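The left crop shows the yellow sieve held over the tub, its lug at (237,160) pointing over the white entry (235,225). The geometry agrees (lug yaw 55°, lug centres averaging (595,-18) mm). Lowering it.

apply_moves --motion '[[-1,[0,0,-0.06],0],[-1,[0,0,-0.12],0],[-1,[0,0,-0.18],0],[-1,[0,0,-0.23],0],[-1,[0,0,-0.27],0],[-1,[0,0,-0.3],0],[-1,[0,0,-0.32],0],[-1,[0,0,-0.33],0]]'

```text
t: 7.63
tcp_pos: [0.5942, -0.0195, 0.132]
eef_rot: [-180.0, 0.0, 54.9]
force: [-0.6, 0.0, -2.1]
opening: 0.0139
grasp_force: 30.0
```

apply_moves --motion '[[-1,[0,0,-0.005],0],[-1,[0,0,-0.01],0],[-1,[0,0,-0.015],0],[-1,[0,0,-0.02],0],[-1,[0,0,-0.02],0],[-1,[0,0,-0.02],0],[-1,[0,0,-0.02],0],[-1,[0,0,-0.02],0]]'

```text
t: 8.3
tcp_pos: [0.5945, -0.0199, 0.1268]
eef_rot: [180.0, -0.0, 54.9]
force: [0.6, 0.5, -1.2]
opening: 0.0138
grasp_force: 30.0
```

apply_moves --motion '[[-1,[0,0,0],-0.02],[-1,[0,0,0],-0.04],[-1,[0,0,0],-0.06],[-1,[0,0,0],-0.08],[-1,[0,0,0],-0.1],[-1,[0,0,0],-0.12],[-1,[0,0,0],-0.14],[-1,[0,0,0],-0.16]]'

```text
t: 8.97
tcp_pos: [0.5945, -0.0199, 0.1267]
eef_rot: [180.0, -0.0, 25.9]
force: [-0.8, 0.1, -1.7]
opening: 0.0137
grasp_force: 30.0
```

apply_moves --motion '[[-1,[0,0,0],-0.03],[-1,[0,0,0],-0.06],[-1,[0,0,0],-0.09],[-1,[0,0,0],-0.12],[-1,[0,0,0],-0.15],[-1,[0,0,0],-0.173],[-1,[0,0,0],-0.173],[-1,[0,0,0],-0.173]]'

```text
t: 9.63
tcp_pos: [0.5944, -0.0199, 0.1267]
eef_rot: [-180.0, -0.0, -4.9]
force: [-0.1, 0.2, -1.9]
opening: 0.0139
grasp_force: 30.0
```

Lower to the notch floor (TCP about 0.117).

apply_moves --motion '[[-1,[0,0,-0.006],0],[-1,[0,0,-0.012],0],[-1,[0,0,-0.018],0],[-1,[0,0,-0.022],0],[-1,[0,0,-0.026],0],[-1,[0,0,-0.03],0],[-1,[0,0,-0.03],0],[-1,[0,0,-0.03],0]]'

```text
t: 10.3
tcp_pos: [0.5944, -0.0199, 0.1177]
eef_rot: [-180.0, -0.0, -5.0]
force: [-0.2, -0.5, -0.9]
opening: 0.0139
grasp_force: 30.0
```

apply_moves --motion '[[-1,[0,0,-0.002],0],[-1,[0,0,-0.004],0],[-1,[0,0,-0.004],0],[-1,[0,0,-0.004],0],[-1,[0,0,-0.004],0],[-1,[0,0,-0.004],0],[-1,[0,0,-0.004],0],[-1,[0,0,-0.004],0]]'

```text
t: 10.97
tcp_pos: [0.5945, -0.0199, 0.1177]
eef_rot: [-180.0, -0.1, -5.0]
force: [-3.6, 0.3, 5.9]
opening: 0.0138
grasp_force: 30.0
```

Contact with the notch floor. Release and retreat.

apply_moves --motion '[[-0.2,[0,0,0],0],[-0.2,[0,0,0],0],[-0.2,[0,0,0],0],[-0.2,[0,0,0],0],[-0.2,[0,0,0],0],[-0.2,[0,0,0],0],[-0.2,[0,0,0],0],[-0.2,[0,0,0],0]]'

```text
t: 11.63
tcp_pos: [0.5944, -0.0199, 0.1163]
eef_rot: [180.0, 0.0, -5.0]
force: [0.0, -0.2, -0.5]
opening: 0.0353
grasp_force: 0.0
```

apply_moves --motion '[[-0.2,[0,0,0.03],0],[-0.2,[0,0,0.08],0],[-0.2,[0,0,0.16],0],[-0.2,[0,0,0.24],0],[-0.2,[0,0,0.32],0],[-0.2,[0,0,0.4],0],[-0.2,[0,0,0.4],0],[-0.2,[0,0,0.4],0]]'

```text
t: 12.3
tcp_pos: [0.5951, -0.0199, 0.239]
eef_rot: [180.0, -0.3, -5.0]
force: [0.2, -0.9, -0.5]
opening: 0.0351
grasp_force: 0.0
```

apply_moves --motion '[[-0.2,[-0.2,0.1,0],0],[-0.2,[-0.25,0.2,0],0],[-0.2,[-0.25,0.3,0],0],[-0.2,[-0.25,0.4,0],0],[-0.2,[-0.25,0.5,0],0],[-0.2,[-0.25,0.6,0],0],[-0.2,[-0.25,0.7,0],0],[-0.2,[-0.25,0.7,0],0]]'

```text
t: 12.97
tcp_pos: [0.5181, 0.1945, 0.2341]
eef_rot: [-180.0, 0.2, -4.7]
force: [-0.1, 0.3, -0.2]
opening: 0.035
grasp_force: 0.0
```

```bash
python3 - <<'E'
from cell import env
from h import *
im=[]
for n in("scene","top"):
    d=env.read_camera(n); X=cloud(d); ok=(d["depth"]>0)&(X[...,0]>.3)&(X[...,0]<.75)&(abs(X[...,1]+.02)<.1)
    p=X[hue(d,24,34,150,80)&ok]; print(n,len(p)); t=p[p[:,2]>.133]
    if len(t)>9: print(rect(t),np.linalg.lstsq(np.c_[t[:,:2]-[.5945,-.02],np.ones(len(t))],t[:,2],rcond=None)[0].round(4),np.median(t[t[:,2]>.138][:,2]))
    im.append(cv2.resize(d["color"][200:350,200:400] if n=="scene" else d["color"][130:280,260:460],(400,300)))
cv2.imwrite("pics/c3.png",np.hstack(im))
E
```

```text
scene 1066
(array([594.1, -18.4]), array([15.1, 81. ]), -5.6) [-0.0529 -0.2664  0.1436] 0.1441493468577978
top 868
(array([594.8, -20.3]), array([14. , 80.2]), -4.9) [0.0106 0.0104 0.1431] 0.14330414861458074
```

View pics/c3.png

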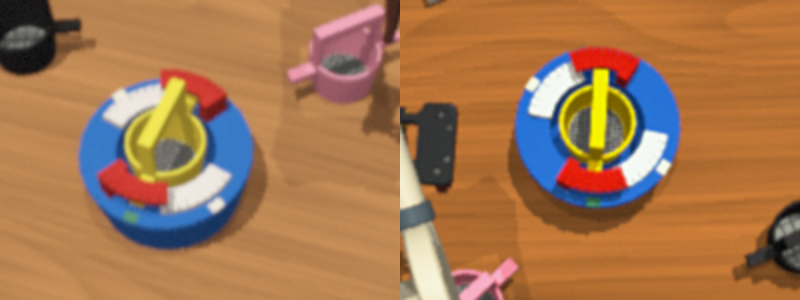

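Both crops show the sieve sitting level in the tub. Its lugs are under the red hooks at the green mark (left 130,217; right 595,203), and the handle top is at 143.5 mm against 144 mm expected when locked. The black sieve is still standing.

```bash
python3 -c "
from cell import env
print(env.finish_job())"
```

```text
the job is handed in; nothing more can be done
None
```

The yellow sieve is locked in the tub, sitting level with both lugs in their notches at the green marks; I released it, never touched the black sieve, and handed the job in at about 13 s.

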